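# Set and clamp a potter's throwing gauge

### The job

Set the potter's throwing gauge: with its cam lever still open, push the spring-loaded sliding leg out along the rail until its pointer lines up with the length mark, hold it there, then squeeze the cam lever fully shut against the finger plate without letting the leg creep off the mark. Finish while still holding: the program ends with the finger plate and the closed lever gripped together between the fingers and the leg at the mark. Leave the other things on the table where they are.

Things in the scene. Friction and masses are not known exactly. Their poses are not given: they have to be found in the camera images.
- gauge: Throwing gauge, bolted down: steel foot 120 x 340 x 12 mm with an aluminium rail (30 mm wide, top 70 mm up) along its y axis; a wooden tick strip lies on the rail's +x side (34 to 60 mm from its middle line, top 66 mm up). Origin: centre of the foot's underside, under the rail's middle line; z up; the leg slides out to +y. A turntable with a bowl stands beyond the +y end, out of the leg's reach.
- leg (a joint): Travel of the sliding leg along the gauge's +y, m: 0 fully in (start), 0.11 fully out. A dark carriage on the rail, 44 mm wide (x), 80 mm long (y), top 88 mm up, with a 12 mm rod ahead. A spring pulls it in (2 N at 0, 5 N at 0.1): let go with the cam open, it runs back to 0. With the cam shut it is clamped to the rail.
- cam (a joint): Angle of the cam lever on the leg, rad: 0 shut (upright, parallel to the finger plate, on a stop), to 0.46 open (leaning to the gauge's +x). Stiff: stays where left; takes 3 N at first, up to 12 N half shut; may ease back by 0.06 if let go. Hinge line along the gauge's y, 8 mm to +x of the rail's middle line, 88 mm above the table.
- finger_plate: Upright plate fixed on the carriage, 8 mm thick (x), 44 long (y), 88 to 138 mm above the table; outer face 12 mm to -x of the rail's middle line. At its +y end a fin, 6 mm thick, stands out to 50 mm on the -x side (88 to 132 mm up); a finger beside the plate pushes the leg out by the fin's face, 18 mm in +y of the grip point. Origin: mid-carriage on the rail top, axes as the gauge's.
- cam_lever: The cam's flat aluminium lever, 8 mm thick, 36 mm wide (y), 46 mm long, on the other (+x) side of the finger plate. Shut, its outer face is 12 mm to the +x side of the rail's middle line and its top 136 mm above the table, so plate and shut lever together are 24 mm thick. Origin: on the hinge line; z along the lever; axes parallel to the gauge's when shut.
- lever_top (a point): Top outer edge of the cam lever, middle of its width; 32 mm to the +x side of the rail's middle line when fully open.
- grip_point (a point): Moves with the leg: middle between the outer faces of finger plate and shut lever, 120 mm above the table (18 mm below the plate's top). Fingers straddle plate and lever here from above, closing along the gauge's x.
- leg_pointer (a point): Tip of the leg's pointer, a small steel finger 4 mm wide on the leg's +x side above the scale strip, 88 mm above the table, 34 mm in +y from the grip point.
- length_mark: Length mark: steel rider fixed on the tick strip, foot 26 x 10 mm with an upright fin 3 mm thick (y), 22 mm tall. Origin: centre of its underside (66 mm up), mid-thickness of the fin; axes as the gauge's. The leg is at the mark when pointer tip and this origin have the same y in the gauge's frame; that is 45 to 95 mm of leg travel.
- bowl: Terracotta bowl, 110 mm across, 55 mm high, on the turntable (200 mm disc, top 65 mm above the table); leave alone. Origin: underside.
- star: Small flat clay star 50 mm across, 8 mm thick; leave alone.
- glaze_pot: Small white pot 42 mm across, 50 mm high, beside the gauge; leave alone. Origin: underside.
- rib: Flat wooden rib 45 x 90 x 8 mm, beside the gauge; leave alone.
- brush: Glaze brush 160 mm long, lying beside the gauge; leave alone.

How it is judged:
By the outcome, as a careful person would: the job done as asked, in the order asked, and still so for the second after the job is handed in, while the arm keeps its last pose, push and grip.
It also fails if it takes over 35 s, if anything falls off the work surface, if the arm or the gripper's body presses on something with over 40 N, if the wrist force passes 120 N, or if a joint passes its speed limit or range.

### The arm

A 6-joint arm with a two-finger parallel gripper is mounted at the origin on the work surface. World frame = base frame: x ahead of the robot, y to its left, z up, the work surface at z = 0. Lengths are in m, angles in rad, forces in N, time in s.
With the tool pointing down it reaches from about 0.3 to 0.775 m from the base axis. Payload 14.6 kg.
Tool frame: the origin (TCP) lies where the fingers leave the gripper's body, on its centre line; the fingertips stand 73 mm ahead of it and the grasp point (between the pads) lies 54 mm ahead of it; z points along the fingers, y is the line along which they close (so a half turn about z gives the same grasp; the last joint's range is limited). The gripper opens to 85 mm and grips with 20 to 120 N. Pads are 22 mm wide; open, the fingers measure 114 mm over their backs; the gripper's body (76 mm by 85 mm) begins 54 mm behind the grasp point. The pads swing forward as they close: fully open they stand 13 mm farther back than shut.
Start: joints at [-1.305, 0.3, 1.521, -0, 1.321, -0.067], TCP at [0.18, -0.52, 0.304] pointing down, gripper open.
Joint ranges: [-3.03, 3.03], [-0.79, 2.21], [0.23, 2.52], [-1.04, 4.18], [0, 3.07], [-2.55, 2.55]. Speed limits (rad/s): [2.22, 2.22, 2.57, 3.14, 3.14, 3.14].

### API

Orientations are given as a unit quaternion [w, x, y, z].
In Python, from plant import read_state, viewer, workorder gives the robot as it stands.
- The arm moves only by the shell command python3 -m jog 'ROWS' [FORCE]. ROWS is JSON, a list of rows, each a list of 5 numbers: the opening in per cent of the stroke, from 0 (shut) to 100 (fully open), then the shift along the tool's x, y, z in units of 30 mm (1.0 is 30 mm), then the turn about the tool's z in units of 8 degrees (1.0 is 8 degrees). In form: [[hand, dx, dy, dz, twist], ...]. A call has 1 to 12 rows; each row is the pose to reach, as a shift and turn from the pose commanded when the call began, along the tool's axes at that moment; what a row does not reach only later rows make up. A row lasts 1/8 s, in which the tool goes at most 62.5 mm and 10.7 degrees, less where a joint would pass 70% of its speed; a pose out of reach is approached as far as the arm can. A call with a gripper value outside its range is refused whole. The fingers move at their own pace and stop on an object; FORCE is the grip in N (left out, the last holds). Time passes only in rows, so rows that repeat a pose let the fingers close. It gives the time, the measured TCP pose, the force, the opening and the grip force at its end, in the units of the state.
- read_state(): the state, without advancing time (a new reading comes with each control period).
- viewer.get_image(name): name is "scene" or "top" or "wrist"; returns a dict with "color" (480x640x3 uint8, red, green, blue), "K" (3x3 intrinsics, pixels), "rvec" (rotation vector, rad) and "tvec" (3), from world to camera coordinates, as OpenCV has them. Camera axes: x right, y down, z forward; pixel columns grow to the right and rows downward; lengths in m; the calibration is good to about 2 mm. A picture is of the moment at which its call begins. There is no depth.
- workorder.finish_job(): hands the job in; it is judged then, once.
The state is a dict: "t": time; "joint_pos": joint angles; "joint_velocities": joint speeds; "tau": joint torques, N m; "ee_pos": TCP position; "eef_rot": TCP orientation; "contact_force": force on the tool from outside, world axes, zero at the start; "ft_torque": the same for the moment, N m; "opening": finger opening in m; "grip_force": force on a finger pad.
Only numpy, scipy, OpenCV 4.12 (cv2) and the standard library are available. Lean on these libraries where they do the work, as an engineer would, in place of code of your own. Each camera call takes 0.05 s, during which the arm holds its last target. There are 200 camera calls.

## Working session

There is one attempt and no reset: what is moved stays moved. The work goes in short steps, Python scripts to look and compute and a shell command to move; the robot and the scene stay as the last step left them, time stands still between calls to the robot, and variables do not carry over. Pictures are saved under pics/ and viewed, at most 10 in all, crops included, and the job is handed in when it is done.

```bash
mkdir -p pics; ls
python3 - <<'E'
from plant import read_state, viewer
import cv2
print(read_state())
for n in("scene","top"):
    im=viewer.get_image(n); cv2.imwrite(f"pics/{n}0.png",im["color"][:,:,::-1]); print(n,im["K"],im["rvec"],im["tvec"])
E
```

```text
pics
{'t': 0.0, 'joint_pos': array([-1.30459573e+00,  3.00488386e-01,  1.52159330e+00, -1.22565248e-05,
        1.32073532e+00, -6.65856301e-02]), 'joint_velocities': array([-7.99441916e-05, -2.10252825e-04,  1.88881972e-03, -1.04933834e-03,
       -2.05001353e-03,  1.19482689e-03]), 'tau': array([ 3.02829714e-03, -5.43501878e+01, -3.61790800e+01,  3.41358498e-05,
        4.00705831e-03, -4.83633016e-05]), 'ee_pos': array([ 0.17963381, -0.51967096,  0.30330662]), 'eef_rot': array([-6.08540736e-04,  9.86188140e-01,  1.65627832e-01, -6.69058239e-05]), 'contact_force': array([-0.18446071, -0.32576936, -0.48683088]), 'ft_torque': array([ 0.03149202, -0.01862917,  0.03157969]), 'grip_force': 0.0, 'opening': 0.08534904677477587}
scene [[464.06518162   0.         318.41117217]
 [  0.         464.06518162 238.79167964]
 [  0.           0.           1.        ]] [ 2.08716955  0.57909414 -0.32079533] [-0.53399887 -0.04561699  0.98966139]
top [[591.71609758   0.         329.37539725]
 [  0.         591.71609758 241.25944598]
 [  0.           0.           1.        ]] [ 2.18598218 -2.16920221  0.14621862] [0.04999495 0.58318342 1.07075738]
```

View pics/scene0.png

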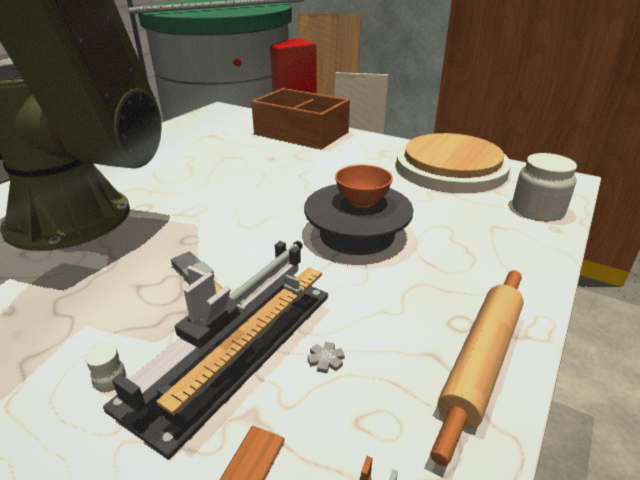

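View pics/top0.png

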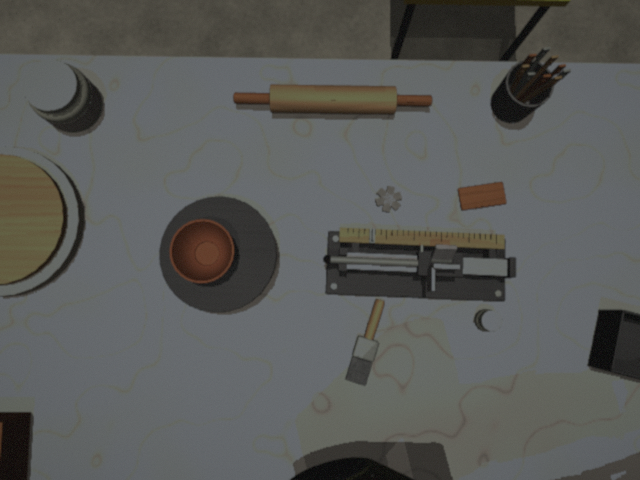

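The top view shows the gauge with its +y to image left (world +y) and its +x up (world +x). The foot spans about (327,231)–(505,300), the mark is near (373,236), the plate and lever near (440,255), and the fin near (433,278). Next I'll enlarge the gauge.

```bash
cat > h.py <<'E'
import numpy as np, cv2
from plant import read_state, viewer
def cast(im,uv,z):
    R=cv2.Rodrigues(np.array(im["rvec"]))[0]; t=np.array(im["tvec"]).ravel()
    p=cv2.undistortPoints(np.array(uv,float).reshape(-1,1,2),im["K"],None).reshape(-1,2)
    d=np.c_[p,np.ones(len(p))]@R; c=-R.T@t
    return c+d*((z-c[2])/d[:,2])[:,None]
def proj(im,P):
    return cv2.projectPoints(np.array(P,float).reshape(-1,3),im["rvec"],im["tvec"],im["K"],None)[0].reshape(-1,2)
E
python3 - <<'E'
from h import *
im=viewer.get_image("top"); c=im["color"]
crop=c[222:308,315:525]; b=cv2.resize(crop,None,fx=3.8,fy=3.8,interpolation=cv2.INTER_CUBIC)
b=cv2.convertScaleAbs(b,alpha=1.6); cv2.imwrite("pics/crop1.png",b[:,:,::-1])
# foot: dark mask
hsv=cv2.cvtColor(c,cv2.COLOR_RGB2HSV)
g=cv2.cvtColor(c,cv2.COLOR_RGB2GRAY)
m=(hsv[:,:,2]<75).astype(np.uint8); m[:,:300]=0;m[:220]=0;m[310:]=0;m[:,530:]=0
# foot lower edge: per column bottom-most dark pixel
cols=np.arange(335,500,3); low=[np.max(np.where(m[:,x])[0]) for x in cols]
print(low)
# strip mask (wood)
w=((hsv[:,:,0]>8)&(hsv[:,:,0]<28)&(hsv[:,:,1]>90)).astype(np.uint8); w[:,:300]=0;w[:222]=0;w[255:]=0;w[:,530:]=0
n,l,s,_=cv2.connectedComponentsWithStats(w);print(s)
r=cv2.minAreaRect(np.argwhere(w)[:,::-1].astype(np.float32)); bx=cv2.boxPoints(r); print(r,bx); print(cast(im,bx,.066))
E
```

```text
[np.int64(294), np.int64(294), np.int64(294), np.int64(294), np.int64(294), np.int64(294), np.int64(294), np.int64(295), np.int64(295), np.int64(295), np.int64(295), np.int64(295), np.int64(295), np.int64(304), np.int64(296), np.int64(296), np.int64(296), np.int64(296), np.int64(296), np.int64(296), np.int64(296), np.int64(296), np.int64(296), np.int64(297), np.int64(297), np.int64(297), np.int64(297), np.int64(297), np.int64(297), np.int64(298), np.int64(298), np.int64(298), np.int64(298), np.int64(298), np.int64(298), np.int64(298), np.int64(299), np.int64(299), np.int64(299), np.int64(299), np.int64(299), np.int64(299), np.int64(299), np.int64(299), np.int64(300), np.int64(300), np.int64(300), np.int64(300), np.int64(299), np.int64(300), np.int64(309), np.int64(300), np.int64(300), np.int64(300), np.int64(301)]
[[     0      0    640    480 305940]
 [   365    230      1      1      1]
 [   378    231      1      2      2]
 [   389    231      1      1      1]
 [   386    232      1      1      1]
 [   376    232    128     17   1118]
 [   457    234      1      1      1]
 [   471    235      1      1      1]
 [   478    235      2      1      2]
 [   481    235      1      1      1]
 [   483    235      3      3      4]
 [   488    235      1      1      1]
 [   340    236     28      8    120]
 [   488    236      3      4      4]
 [   496    239      1      1      1]
 [   494    240      1      1      1]
 [   498    240      1      1      1]]
((421.58062744140625, 238.94432067871094), (163.18829345703125, 13.44064998626709), 2.2457425594329834) [[339.78583 242.46217]
 [340.3125  229.03185]
 [503.37543 235.42647]
 [502.84875 248.8568 ]]
[[ 0.57695322  0.03658818  0.066     ]
 [ 0.60137265  0.03574269  0.066     ]
 [ 0.59252031 -0.26104514  0.066     ]
 [ 0.56797452 -0.25944984  0.066     ]]
```

View pics/crop1.png

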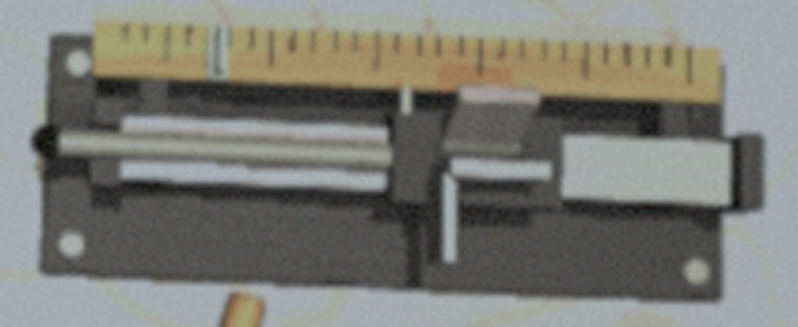

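The crop shows the mark near crop (217,52), i.e. image (372,236); the pointer tip near (406,90), i.e. (422,246); the plate top at (451–551, 157–181); and the fin at (449, 175–262). I'll measure these at sub-pixel level.

Run:
```python
from h import *
ims=[viewer.get_image("top") for _ in range(6)]; im=ims[0]
c=np.mean([i["color"].astype(float) for i in ims],0); np.save("top_avg.npy",c); g=c.mean(2); sat=c.max(2)-c.min(2)
# foot -x edge fit (z=.012 top edge)
pts=[]
for x in list(range(345,370))+list(range(395,470)):
    col=g[285:308,x]; d=np.diff(col); k=np.argmax(d); s=d[max(k-2,0):k+3]; pts.append((x,285+.5+max(k-2,0)+(s*np.arange(len(s))).sum()/s.sum()))
P=cast(im,pts,.012); f=cv2.fitLine(P[:,:2].astype(np.float32),cv2.DIST_HUBER,0,.001,.001).ravel(); print("foot edge",f, "yaw",np.arctan2(-f[0]*np.sign(f[1]),abs(f[1])))
print("cam",cast(im,[[320,240]],5)[0]*0+(-cv2.Rodrigues(np.array(im["rvec"]))[0].T@np.array(im["tvec"]).ravel()))
# foot ends in columns at rows 265..285
for r in (250,285): 
    print("row",r,np.round(g[r,320:332]),np.round(g[r,498:512]))
def big(x0,y0,x1,y1): return cv2.resize(np.clip(c[y0:y1,x0:x1]*1.5,0,255).astype(np.uint8),None,fx=14,fy=14,interpolation=cv2.INTER_NEAREST)
a=big(362,228,388,258); b=big(412,238,442,268)
cv2.imwrite("pics/crop2.png",np.hstack([a,b])[:,:,::-1])
np.set_printoptions(linewidth=200)
print("mark",np.round(g[229:245,364:382]).astype(int))
print("ptr",np.round(g[242:254,415:430]).astype(int))
```

```text
foot edge [ 0.03572414  0.9993617   0.4796578  -0.08775871] yaw -0.035731748
cam [0.4634122  0.08226314 1.12587996]
row 250 [108. 108. 107. 108. 107. 104.  94.  59.  42.  45.  45.  46.] [ 42.  40.  41.  42.  41.  43.  54.  80. 102. 107. 106. 105. 106. 106.]
row 285 [108. 108. 107. 108. 103.  83.  55.  51.  54.  55.  71.  97.] [ 46.  48.  46.  47.  46.  46.  61.  88. 104. 107. 106. 105. 105. 104.]
mark [[ 68  73  87  90  88  89 100  95  82  99 100  90  92  93  94  93  90  86]
 [ 64  73  86  89  86  86  98  90  77  98  98  83  87  90  90  89  82  71]
 [ 71  82  89  89  87  86  95  84  75  98  98  82  86  89  89  89  81  68]
 [ 72  85  90  90  86  86  96  83  77  99  98  82  86  91  89  88  80  68]
 [ 76  88  92  91  87  88  96  84  81 100  97  82  87  90  90  88  76  68]
 [ 84  89  91  91  88  88  96  85  81  99  99  87  89  90  89  86  78  75]
 [ 89  90  89  90  87  87  96  85  82 100 102  93  90  88  88  88  85  85]
 [ 87  88  87  86  85  86  96  86  81 101 102  94  88  87  86  86  86  86]
 [ 86  85  85  86  83  84  95  86  82 101 101  92  87  85  85  86  86  85]
 [ 85  85  85  85  8
[... 386 characters left out ...]
51  52  52  54  55  56  57  59  63  66  65]
 [ 29  28  27  29  27  26  26  28  28  27  28  33  36  34  34  39  40  39]]
ptr [[87 87 86 86 85 85 86 86 87 86 86 86 87 85 85]
 [85 86 85 85 81 82 86 87 86 87 85 87 87 86 84]
 [76 76 76 75 72 77 89 90 82 81 82 82 82 82 80]
 [48 49 48 48 52 69 95 92 71 63 65 65 64 65 66]
 [27 27 25 26 34 63 96 94 60 38 36 36 36 36 37]
 [23 21 21 24 29 63 97 95 57 26 21 22 23 20 22]
 [21 20 21 22 27 64 98 94 58 27 21 22 22 22 21]
 [24 23 24 21 30 64 98 95 58 30 19 20 23 22 22]
 [32 33 29 29 36 65 97 95 60 35 29 30 30 27 26]
 [41 37 35 31 44 63 86 85 61 44 42 42 42 41 41]
 [41 29 24 31 45 53 60 61 53 49 50 49 49 49 50]
 [40 27 17 29 45 50 50 49 51 49 50 51 50 50 50]]
```

View pics/crop2.png

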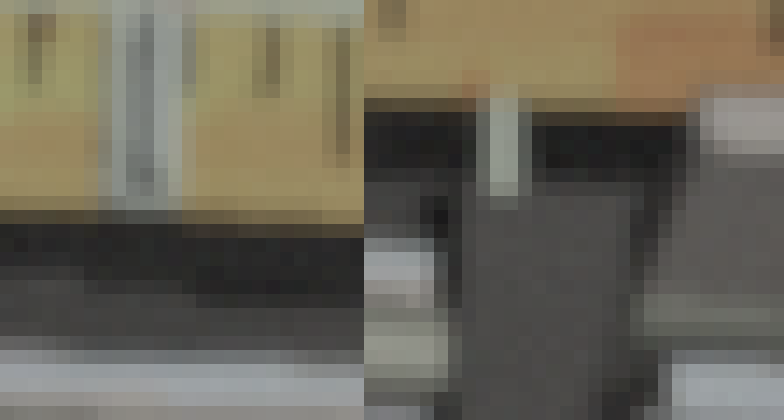

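Run:
```python
from h import *
im=viewer.get_image("top"); c=np.load("top_avg.npy"); g=c.mean(2)
np.set_printoptions(linewidth=200,precision=4,suppress=True)
print("mark foot",cast(im,[[372.2,236.5]],.069)," fin top",cast(im,[[373.4,236]],.088))
print("ptr",cast(im,[[421.47,245]],.088))
print("foot ends",cast(im,[[326.6,250],[325.3,285],[504.8,250],[504.8,285]],.012))
print("plate",np.round(g[258:276,428:464]).astype(int))
print("fin",np.round(g[276:296,426:442]).astype(int))
# strip +x/-x edges and rail fits at z
for lo,hi,z,name in((225,236,.066,"strip+x"),(240,255,.066,"strip-x")):
    pts=[]
    for x in list(range(380,415))+list(range(460,495)):
        b=(c[lo:hi,x,0]-c[lo:hi,x,2]); d=np.abs(np.diff(b)); k=np.argmax(d); pts.append((x,lo+.5+k))
    P=cast(im,pts,z); f=cv2.fitLine(P[:,:2].astype(np.float32),cv2.DIST_HUBER,0,.001,.001).ravel(); print(name,f)
```

```text
mark foot [[ 0.588  -0.0217  0.069 ]]  fin top [[ 0.5866 -0.022   0.088 ]]
ptr [[ 0.5714 -0.1073  0.088 ]]
foot ends [[ 0.5682  0.0592  0.012 ]
 [ 0.5021  0.0611  0.012 ]
 [ 0.5711 -0.2806  0.012 ]
 [ 0.5046 -0.2788  0.012 ]]
plate [[ 49  48  46  44  56  62  62  62  59  59  60  59  58  58  58  57  56  58  57  58  58  58  58  56  50  48  47  48  50  49  48  48  48  48  61  84]
 [ 50  47  42  51  66  69  70  68  66  65  65  64  63  62  60  60  60  60  61  60  60  60  64  61  49  45  45  48  49  48  48  47  48  49  61  87]
 [ 49  48  43  54  68  70  71  70  70  71  71  71  70  66  65  66  66  67  67  66  65  68  70  66  49  45  47  47  48  49  48  47  48  48  61  86]
 [ 48  45  44  52  60  62  63  62  63  63  64  64  64  63  65  65  65  65  66  66  66  68  68  62  47  45  47  49  48  48  49  47  48  48  60  85]
 [ 47  43  41  45  48  51  53  53  55  56  54  55  56  56  56  56  57  58  56  57  57  58  57  52  44  43  47  47  46  46  46  48  47  49  60  85]
 [ 48  43  41  39  40  51  69  72  74  73  72  72  70  64  63  63  63  62  59  56  55  52  51  49  47  49  52  52  49  50  50  52  49
[... 2507 characters left out ...]
 50  49  49]
 [ 43  34  29  30  36  67 101 107  95  61  47  50  49  49  48  49]
 [ 43  35  28  29  36  68 101 107  96  63  49  49  49  50  50  50]
 [ 43  34  27  29  36  66 100 106  95  64  49  49  50  51  49  50]
 [ 42  35  32  31  36  60  88  93  84  61  50  51  51  50  50  51]
 [ 43  40  38  38  39  47  59  62  59  52  49  50  49  50  50  49]
 [ 47  47  47  47  47  48  48  48  49  49  50  49  49  50  50  49]
 [ 47  48  50  49  49  49  49  49  48  48  49  50  50  50  49  49]
 [ 47  49  50  50  51  49  49  50  49  49  49  50  49  49  49  48]
 [ 47  49  51  50  51  50  50  50  50  49  51  52  50  50  50  49]]
strip+x [ 0.0325  0.9995  0.5977 -0.1678]
strip-x [ 0.037   0.9993  0.5715 -0.1534]
```

Measurements, checked against the given sizes:

| Quantity | Value |
|---|---|
| Gauge yaw | −2.0° |
| Foot length | 340 mm |
| Rail line | x ≈ 0.540 at y = −0.09 |
| Grip point | (0.538, −0.140) |
| Leg travel needed | about 86 mm, within the 45–95 mm range |

Next I'll move above the grip point.

```bash
python3 -m jog '[[100,1.4,-0.7,0,-0.8],[100,2.8,-1.4,0,-1.6],[100,4.2,-2.2,0,-2.4],[100,5.6,-2.9,0,-3.2],[100,7.0,-3.65,0,-4.0],[100,8.4,-4.4,0,-4.8],[100,9.8,-5.1,0,-5.6],[100,11.2,-5.85,0,-6.4],[100,12.6,-6.6,0,-7.2],[100,14.0,-7.3,0,-8.0],[100,15.43,-8.05,0,-8.6],[100,15.43,-8.05,0,-8.6]]'; python3 -c "
from h import *
s=read_state();print(s['t'],s['ee_pos'],s['eef_rot'])"
```

```text
t: 2.0
ee_pos: [0.5396, -0.1382, 0.3035]
eef_rot: [-0.0, 0.719, 0.695, 0.0]
contact_force: [0.1, 0.3, -0.4]
opening: 0.0856
grip_force: 0.0
2.0 [ 0.53959435 -0.13817552  0.30349497] [-2.21925115e-04  7.18651500e-01  6.95370384e-01  4.28411619e-05]
```

```bash
python3 -m jog '[[100,-0.1,-0.05,0.8,0],[100,-0.1,-0.05,1.8,0],[100,-0.1,-0.05,2.6,0],[100,-0.1,-0.05,3.2,0],[100,-0.1,-0.05,3.6,0],[100,-0.1,-0.05,4.0,0],[100,-0.1,-0.05,4.3,0],[100,-0.1,-0.05,4.3,0]]'
python3 - <<'E'
from h import *
a=viewer.get_image("scene")["color"][200:400,90:340]; b=viewer.get_image("wrist")["color"]
a=cv2.resize(a,None,fx=1.6,fy=1.6); b=cv2.resize(b,(400,320))
cv2.imwrite("pics/s1.png",np.hstack([a,b])[:,:,::-1])
E
```

```text
t: 3.0
ee_pos: [0.5366, -0.1433, 0.1744]
eef_rot: [-0.0, 0.72, 0.694, -0.0]
contact_force: [-0.1, 0.6, 0.1]
opening: 0.0854
grip_force: 0.0
```

View pics/s1.png

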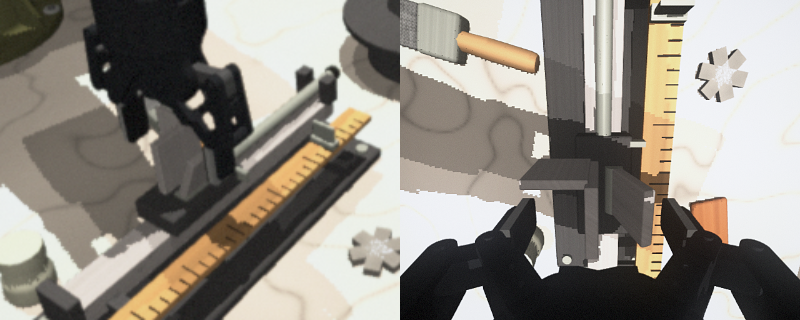

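The left finger sits behind the fin and the right finger outside the open lever. The wrist view shows the pointer near (637,143) and the mark near (672,12). Now I'll push, stopping short of the mark.

```bash
python3 -m jog '[[88,0.1,0.04,0,0],[88,0.3,0.04,0,0],[88,0.55,0.04,0,0],[88,0.8,0.04,0,0],[88,1.1,0.04,0,0],[88,1.4,0.04,0,0],[88,1.7,0.04,0,0],[88,2.0,0.04,0,0],[88,2.3,0.04,0,0],[88,2.6,0.04,0,0],[88,2.8,0.04,0,0],[88,2.8,0.04,0,0]]'
python3 - <<'E'
from h import *
w=viewer.get_image("wrist"); s=viewer.get_image("scene"); t=viewer.get_image("top")
np.save("w.npy",w["color"])
cv2.imwrite("pics/w2.png",np.hstack([w["color"][100:400,180:560],cv2.resize(s["color"][240:340,200:340],(420,300),interpolation=cv2.INTER_CUBIC)])[:,:,::-1])
print(cv2.Rodrigues(np.array(w["rvec"]))[0],w["tvec"],read_state()["ee_pos"])
E
```

```text
t: 4.6
ee_pos: [0.541, -0.0587, 0.175]
eef_rot: [-0.0, 0.72, 0.694, 0.0]
contact_force: [0.5, -2.7, 1.3]
opening: 0.0753
grip_force: 1.2
[[ 9.99304888e-01 -3.72784734e-02  2.35794510e-04]
 [-3.58378111e-02 -9.58905541e-01  2.81453041e-01]
 [-1.02660350e-02 -2.81265850e-01 -9.59574974e-01]] [-0.54198958 -0.03725749  0.24442521] [ 0.5409578  -0.05925214  0.17486538]
```

View pics/w2.png

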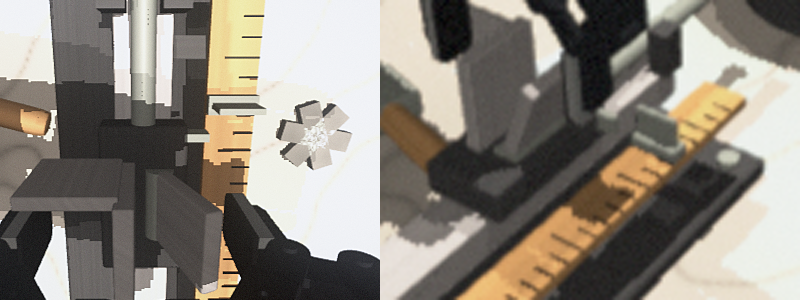

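The leg is about 75 mm out. The wrist view shows the pointer near image (378,234) and the mark near (417,207). I'll measure the gap from an enlargement.

Run:
```python
from h import *
c=np.load("w.npy"); np.set_printoptions(linewidth=200,precision=4,suppress=True)
cv2.imwrite("pics/w3.png",cv2.resize(c[190:250,360:450],None,fx=8,fy=8,interpolation=cv2.INTER_NEAREST)[:,:,::-1])
```

```text
(no output)
```

View pics/w3.png

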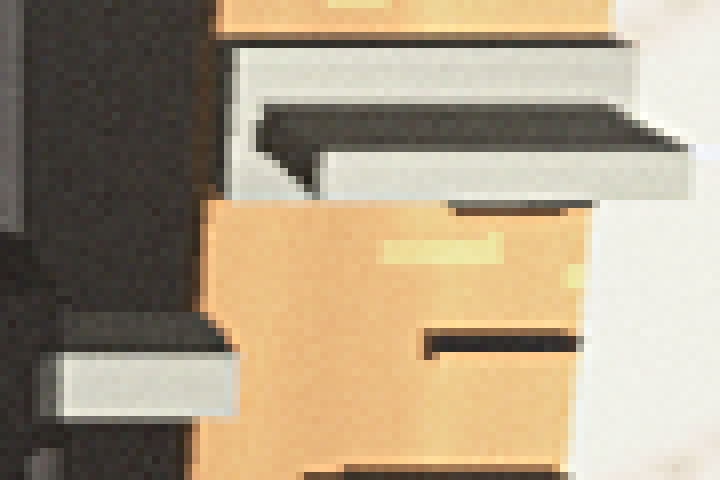

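Run:
```python
from h import *
np.set_printoptions(precision=4,suppress=True)
w=viewer.get_image("wrist")
gy=np.array([.0357,.9994])
def s(uv,z):
    p=cast(w,[uv],z)[0]; return p, p[:2]@gy
for n,uv,z in (("ptr front",(380,233.5),.088),("ptr back",(380,241.4),.088),("fin front",(415,207.75),.088),("fin back",(415,214.6),.088),("foot far",(415,194.6),.069),("foot near",(393,214.6),.069),("foot far",(415,194.6),.071),("foot near",(393,214.6),.071)): print(n,z,*s(uv,z))
```

```text
ptr front 0.088 [ 0.5714 -0.0313  0.088 ] -0.010896726208025379
ptr back 0.088 [ 0.5714 -0.0353  0.088 ] -0.014855372983189796
fin front 0.088 [ 0.5876 -0.0194  0.088 ] 0.0016053468277531081
fin back 0.088 [ 0.5878 -0.0227  0.088 ] -0.0016766818305669815
foot far 0.069 [ 0.5928 -0.0163  0.069 ] 0.004916264329144964
foot near 0.069 [ 0.5816 -0.0265  0.069 ] -0.00568273472647667
foot far 0.071 [ 0.5922 -0.0159  0.071 ] 0.005219910979132838
foot near 0.071 [ 0.5811 -0.026   0.071 ] -0.005258688476797801
```

The fin (3.3 mm), foot (10.5 mm) and pointer (4.0 mm) sizes check out, and the fin and foot centres agree. The remaining gap is 12.9 mm. I'll advance and automate the same measurement.

```bash
cat > gap.py <<'E'
from h import *
def edges(g,r0,r1,c0,c1):
    p=g[r0:r1,c0:c1].mean(1); return p
w=viewer.get_image("wrist"); g=w["color"].astype(float).mean(2)
# mark fin/pointer: predicted rows, then half-level edges of the bright top faces
gy=np.array([.0357,.9994])
mk=proj(w,[[.5877,-.0210,.088]])[0]; print("mark px",mk,read_state()["ee_pos"],read_state()["opening"])
sat=np.ptp(w["color"].astype(int),axis=2)
m=((g>150)&(sat<45)).astype(np.uint8)
x,y=mk.astype(int); roi=m[y-22:y+45,x-60:x+45]
n,l,s,ce=cv2.connectedComponentsWithStats(roi)
for a,b in zip(s[1:],ce[1:]):
    if a[4]>40:
        uv=b+[x-60,y-22]; top=a[1]+y-22-.5; bot=top+a[3]
        S=[cast(w,[[uv[0],v]],.088)[0][:2]@gy for v in(top,bot)]; print("blob",a,uv.round(1),"s",np.round(S,4),"mid",np.round(np.mean(S),4))
cv2.imwrite("pics/g.png",cv2.resize(w["color"][y-30:y+45,x-60:x+45],None,fx=7,fy=7,interpolation=cv2.INTER_NEAREST)[:,:,::-1])
E
python3 -m jog '[[88,0.15,0,0,0],[88,0.3,0,0,0],[88,0.41,0,0,0],[88,0.41,0,0,0],[88,0.41,0,0,0]]'; python3 gap.py
```

```text
t: 5.42
ee_pos: [0.5414, -0.0472, 0.1749]
eef_rot: [-0.0, 0.72, 0.694, -0.0]
contact_force: [0.3, -3.8, 2.4]
opening: 0.0749
grip_force: 1.8
mark px [412.98384402 235.75732851] [ 0.54140774 -0.04718518  0.1748712 ] 0.07489610279490726
blob [  13    0   92   67 2416] [430.6 242.1] s [ 0.0114 -0.0227] mid -0.0057
```

View pics/g.png

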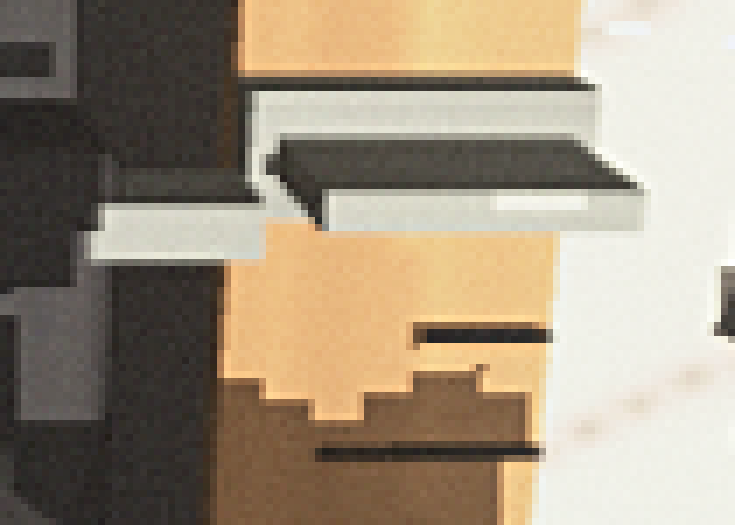

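In the enlargement, the pointer's top-face centre (row 231) is about 3 px behind the fin's (row 210), roughly 1.5 mm. I'll make a fine step and measure along column strips.

```bash
cat > gap.py <<'E'
from h import *
gy=np.array([.0357,.9994]); S={"ptr":[],"fin":[]}
for _ in range(3):
    w=viewer.get_image("wrist"); g=w["color"].astype(float).mean(2)
    for n,X,rng in(("ptr",.5690,14),("fin",.5860,9)):
        u,v=proj(w,[[X,-.0211,.088]])[0]; u=int(round(u)); v0=int(round(v))-rng
        p=cv2.resize(g[v0:v0+2*rng,u-3:u+4].mean(1)[:,None],None,fx=1,fy=10,interpolation=cv2.INTER_LINEAR).ravel()
        sat=w["color"][v0:v0+2*rng,u-3:u+4].astype(int); br=np.repeat((sat[:,:,0]-sat[:,:,2]).mean(1),10)
        b=((p>130)&(br<45)).astype(np.uint8)[:,None]
        k,l,s,_c=cv2.connectedComponentsWithStats(b,connectivity=4)
        for a in s[1:]:
            if 40<a[3]<110:
                e=[v0+a[1]/10-.5, v0+(a[1]+a[3])/10-.5]; q=[cast(w,[[u,z]],.088)[0][:2]@gy for z in e]
                S[n].append(np.round([np.mean(q)*1e3,(q[0]-q[1])*1e3],2))
for n in S: print(n,"centre,width mm",*S[n])
s=read_state(); print(s["t"],s["ee_pos"],s["opening"],s["grip_force"],s["contact_force"])
E
python3 -m jog '[[88,0.055,0,0,0],[88,0.055,0,0,0],[88,0.055,0,0,0]]'; python3 gap.py
```

```text
t: 5.85
ee_pos: [0.5415, -0.0456, 0.1748]
eef_rot: [0.0, 0.72, 0.694, -0.0]
contact_force: [-0.2, -4.9, 1.9]
opening: 0.075
grip_force: 2.5
ptr centre,width mm [0.42 4.11] [0.43 4.11] [0.43 4.11]
fin centre,width mm [0.56 2.76] [0.57 2.76] [0.57 2.76]
6.0 [ 0.54147228 -0.04559857  0.17485286] 0.07510809368196215 2.5840341243019793 [-0.26382605 -4.50566673  2.27539975]
```

The pointer is within 0.15 mm of the mark. Now I'll close the lever in stages.

```bash
python3 -m jog '[[80,0,0,0,0],[74,0,0,0,0],[68,0,0,0,0],[62,0,0,0,0],[56,0,0,0,0],[50,0,0,0,0],[50,0,0,0,0]]' 60; python3 gap.py
```

```text
t: 6.88
ee_pos: [0.5434, -0.0457, 0.1769]
eef_rot: [0.003, 0.72, 0.694, 0.002]
contact_force: [9.5, -4.2, 10.1]
opening: 0.0424
grip_force: 7.8
ptr centre,width mm [0.42 4.06] [0.42 4.06] [0.42 4.06]
fin centre,width mm [0.45 3.05] [0.45 3.05] [0.45 3.05]
7.025 [ 0.54336711 -0.04572906  0.1768674 ] 0.042455245478019675 7.831364907324314 [10.715417   -5.84259522 10.29513065]
```

```bash
python3 -m jog '[[44,0,0,0,0],[38,0,0,0,0],[32,0,0,0,0],[27,0,0,0,0],[20,0,0,0,0],[10,0,0,0,0],[0,0,0,0,0],[0,0,0,0,0],[0,0,0,0,0],[0,0,0,0,0]]' 60; python3 gap.py
```

```text
t: 8.28
ee_pos: [0.5435, -0.0457, 0.177]
eef_rot: [0.003, 0.72, 0.694, 0.002]
contact_force: [11.8, -5.2, 10.2]
opening: 0.0203
grip_force: 63.2
ptr centre,width mm [0.41 4.16] [0.41 4.16] [0.41 4.16]
fin centre,width mm [0.39 3.05] [0.39 3.05] [0.39 3.05]
8.425 [ 0.54358887 -0.04575826  0.17702675] 0.02032034771326784 63.221293687820435 [11.53476066 -4.33263227  9.26256928]
```

The opening reads 20.3 mm where I expected 24 mm, so I'll look.

Run:
```python
from h import *
w=viewer.get_image("wrist")["color"][200:470,180:540]; s=viewer.get_image("scene")["color"][215:315,170:330]
cv2.imwrite("pics/c.png",np.hstack([w,cv2.resize(s,(432,270),interpolation=cv2.INTER_CUBIC)])[:,:,::-1])
```

```text
(no output)
```

View pics/c.png

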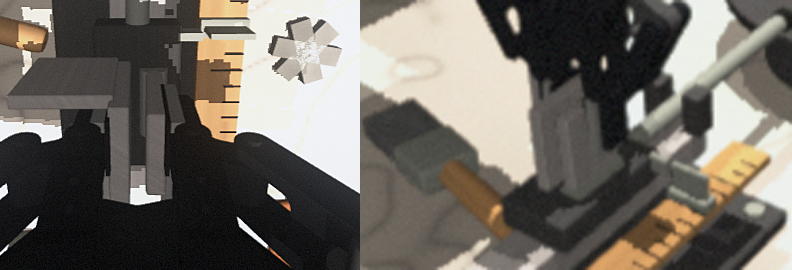

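Run:
```python
from h import *
w=viewer.get_image("wrist"); c=w["color"].copy()
gx=np.array([.9994,-.0357]);gy=np.array([.0357,.9994])
ptr=cast(w,[[proj(w,[[.569,-.0211,.088]])[0][0],proj(w,[[.569,-.0211,.088]])[0][1]]],.088)[0][:2]
gp=np.array([.5398+.0357*(.09-.0552),-.0552])  # grip point on rail line
V=lambda a,b,z:[*(gp+a*gx+b*gy),z]
for q in ([V(-.012,.022,.138),V(-.012,-.022,.138),V(-.004,-.022,.138),V(-.004,.022,.138)],[V(.004,.018,.136),V(.004,-.018,.136),V(.012,-.018,.136),V(.012,.018,.136)]):
    p=proj(w,q); print(p.round(1).tolist()); cv2.polylines(c,[p.round().astype(int)],True,(255,0,0),1)
for a in (.1,):  # lever outer top edge if open by .1 rad
    o=np.array([.008,.088]); 
    for x in(-.004,.004):
        xx=.008+x*np.cos(a)+.048*np.sin(a); print("a=.1",proj(w,[V(xx,.018,.136)]).round(1))
crop=lambda i:cv2.resize(cv2.convertScaleAbs(i[250:410,270:400],alpha=1.8),None,fx=3,fy=3,interpolation=cv2.INTER_CUBIC)
cv2.imwrite("pics/d.png",np.hstack([crop(w["color"]),crop(c)])[:,:,::-1])
```

```text
[[279.0, 313.2], [282.8, 413.3], [303.1, 413.1], [301.3, 313.1]]
[[323.5, 320.1], [323.2, 400.9], [343.3, 400.8], [345.2, 319.9]]
a=.1 [[336.6 320. ]]
a=.1 [[358.2 319.8]]
```

View pics/d.png

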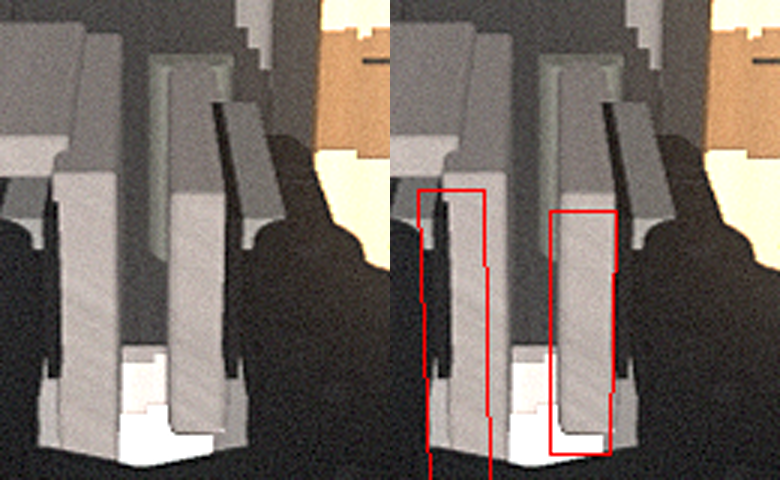

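The lever stands upright and parallel to the plate, with the pointer on the mark. The gap and opening are slightly under nominal, which points to a soft stop pressed by 60 N. I'll ease the grip to 35 N and recheck.

```bash
python3 -m jog '[[0,0,0,0,0],[0,0,0,0,0],[0,0,0,0,0],[0,0,0,0,0]]' 35; python3 gap.py
```

```text
t: 9.07
ee_pos: [0.5436, -0.0457, 0.177]
eef_rot: [0.003, 0.72, 0.694, 0.002]
contact_force: [11.8, -4.9, 10.8]
opening: 0.02
grip_force: 63.2
ptr centre,width mm [0.41 4.16] [0.41 4.16] [0.41 4.16]
fin centre,width mm [0.39 3.05] [0.39 3.05] [0.39 3.05]
9.225 [ 0.54358398 -0.04573265  0.1770391 ] 0.020382938253601306 63.22151765227318 [11.33818814 -5.34488945  9.8599413 ]
```

```bash
python3 -c "
from plant import workorder
print(workorder.finish_job())"
```

```text
the job is handed in; nothing more can be done
None
```

I set the gauge and handed the job in: the leg pointer measures within about 0.1 mm of the mark, the cam lever is shut, and plate and lever are still gripped together at about 63 N, though the finger opening reads 20 mm where I expected 24 mm.

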